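Feed a sample puck down the chute to the escapement stop

ROBOT

A 7-joint arm with a two-finger parallel gripper is mounted at the origin on the work surface. World frame = base frame: x ahead of the robot, y to its left, z up, the work surface at z = 0. Lengths are in mm, angles in rad, forces in N, time in s.
With the tool pointing down it reaches from about 350 to 900 mm from the base axis. Payload 7.2 kg.
Tool frame: the origin (TCP) lies midway between the tips of the shut fingers; the grasp point (between the pads) lies 19 mm behind it (env.grip_point_offset is the distance from the TCP to the grasp point, in mm); z points along the fingers, y is the direction in which the jaws open and shut (so a half turn about z gives the same grasp; the last joint's range is limited). The gripper opens to 88 mm and grips with 3 to 60 N. Pads are 20 mm wide; open, the fingers measure 115 mm over their backs; the gripper's body (75 mm by 178 mm) begins 61 mm behind the grasp point.
Start: joints at [-1.407, 0.411, -0.013, 1.596, 0.006, 1.134, -0.082], TCP at [143.59, 608.285, 222.653] pointing down, gripper open.
Joint ranges: [-2.95, 2.95], [-0.29, 1.99], [-1.47, 1.44], [0.14, 2.54], [-1.03, 4.17], [0.13, 1.85], [-2.86, 2.86]. Speed limits (rad/s): [2.39, 2.39, 3.01, 3.01, 3.14, 3.14, 3.14].

INTERFACE

Orientations are given as [roll, pitch, yaw] about the fixed x, y, z axes, in that order (R = Rz(yaw) Ry(pitch) Rx(roll)).
In Python, from workcell import telemetry, capture, env gives the robot as it stands. The module is installed in compiled form; this text tells all that it offers.
- The arm moves only by the tool drive_tool, never from a script. Its argument "deltas" is a list that holds one entry, the list of rows, each a list of 7 numbers: the shift along the tool's x, y, z in m, then the turn, a rotation vector about the tool's x, y, z in degrees, then the closure, from 0 (fully open) to 1 (shut). A call has 1 to 20 rows; each row shifts and turns the commanded pose from where the row before left it, along the tool's axes as they then stand; what a row does not reach is not made up. A row lasts 1/8 s, in which the tool goes at most 62.5 mm and 10.7 degrees, less where a joint would pass 70% of its speed; a pose out of reach is approached as far as the arm can. A call is refused whole if a number of a shift passes 0.0625 or a number of a turn 10.7, either way. A call with a gripper value outside its range is refused whole. The fingers move at their own pace and stop on an object; "squeeze" is the grip in N (left out, the last holds). Time passes only in rows, so rows that do not move let the fingers close. It gives the time, the measured TCP pose, the force and the opening at its end, in the units of the state.
- telemetry.get_state(): the state, without advancing time (a new reading comes with each control period).
- capture(name): name is "scene" or "top" or "wrist"; returns a dict with "image" (420x560x3 uint8, red, green, blue), "intrinsics" (3x3 intrinsics, pixels), "k1" (the pictures are not rectified: a ray, as slopes to the right and down, at radius r is drawn at 1 + k1 r^2 times it, then the intrinsics apply), "T" (4x4, takes a point from camera to world coordinates). Camera axes: x right, y down, z forward; pixel columns grow to the right and rows downward; lengths in mm; the calibration is good to about 2 mm. A picture is of the moment at which its call begins. There is no depth.
- env.close_job(): hands the job in, once; it reports no verdict.
The state is a dict: "time": time; "joint_positions": joint angles; "qvel": joint speeds; "joint_efforts": joint torques, N m; "position": TCP position; "orientation": TCP orientation; "wrist_force": force on the tool from outside, world axes, zero at the start; "wrist_torque": the same for the moment, N m; "opening": opening from 0.0 (shut) to 1.0 (fully open).
Only numpy, scipy, OpenCV 4.12 (cv2) and the standard library are available. Lean on these libraries where they do the work, as an engineer would, in place of code of your own. Each camera call takes 0.05 s, during which the arm holds its last target.

TASK

Take the wide solid puck out of the divided tray, set it flat on the flared loading end at the top of the feed chute, then push it down the chute, through the sprung side shoe, until it rests against the stop of the escapement, and leave it there. Bring it up gently: the stop must never be loaded with more than 10 newtons. Leave the other two parts in the tray, and the stack of dishes, where they are.

Things in the scene. Friction and masses are not known exactly. Their poses are not given: they have to be found in the camera images.
- puck: Solid steel cylinder standing upright, 44 mm wide, 28 mm high, 0.2 to 0.4 kg, with a darker disc 32 mm wide on its top. Origin: centre of its underside, z up. It starts in one of the tray's three compartments; which one changes. It stays where it is left on the chute: it does not slide by itself.
- tray: Grey divided tray, fixed, 240 by 80 mm: three compartments in a row along its x, each about 75 by 72 mm inside. Floor 4 mm and walls 10 mm above the bench. Origin: on the bench under its centre.
- slim_puck: Bystander in the tray: a thinner steel puck, 30 mm wide and 28 mm high. Origin: centre of its underside.
- spacer: Bystander in the tray: a low steel ring, 44 mm outside, 26 mm inside, 12 mm high. Origin: centre of its underside.
- dishes: Bystander on the bench: a stack of three pale plastic dishes, 94 mm wide and 44 mm high. Origin: centre of its underside.
- chute: Fixed feed chute. Frame upright: z up, x level and downhill. Origin: on the bench under mid-track. The track floor, 300 mm long, 84 mm wide, falls 15 degrees (0.262 rad) towards +x and passes 75 mm above the origin. u = distance along the slope from there, downhill positive: a floor point is at x = 0.966 u, z = 75 mm - 0.259 u. Beyond the track a cream load port, 78 mm high, x = 152 to 272 mm.
- load_spot (a point): Middle of the open loading end, on the track floor at u = -118 mm: set the puck's underside centre here. Axes as the chute's. The loading end runs from u = -150 to -95 mm (edge lips 6 mm high); from u = -95 to -50 flared walls narrow to a straight track 47 mm wide between rails 14 mm high. Pushing takes about 1 N here.
- shoe_start (a point): On the centre line of the track floor at u = 12 mm. Axes as the chute's. From u = 8 to 110 mm the +y rail gives way to a white sprung shoe, 13 mm high, which the puck presses 2 mm aside. Pushing through it takes about 2 to 6 N: most as the puck enters (its centre at about u = 15 to 28 mm), then a steady drag as far as the stop.
- escapement: Escapement head: dark block and solenoid beside the -y rail, up to 42 mm above the track floor, carrying a stop across the track: a rubber-faced plate 30 mm wide, 4 to 28 mm above the floor, under a cross arm 32 mm high. Origin: centre of the track floor at u = 88 mm; x down the slope, z out of the floor. Origin is not the stop: see point stop_slot.
- stop_slot (a point): On the track floor's centre line at u = 104 mm, under the middle of the stop's adjusting slot. Axes as the escapement's. The stop's face is clamped anywhere from 16 mm uphill to 16 mm downhill of this point; where is not reported: see it or feel it. The stop is buffered but stiff (about 1 mm per 10 N). No load on the escapement may pass 10 N.

How it is judged (in metres and radians):
On the way:
1. the puck stands flat on the loading end at the top of the chute (x of puck in the frame of chute between -0.15 and -0.08 m and y of puck in the frame of chute between -0.02 and 0.02 m and z of puck in the frame of chute below 0.118 m and contact force between puck and chute above 0.3 N and angle between the z axis of puck and the z axis of chute, either way round between 0.2 and 0.33 rad), for 0.2 s.
At the end, for the whole second after the job is handed in: The puck is at rest, flat on the track floor between the rail and the shoe (within 6 mm of the centre line, within about 4 degrees of flat), touching the escapement's stop (any contact over 0.1 N), and let go (contact force between puck and escapement above 0.1 N and x of puck in the frame of chute between 0.055 and 0.104 m and y of puck in the frame of chute between -0.006 and 0.006 m and z of puck in the frame of chute below 0.063 m and linear speed of puck below 0.01 m/s and angle between the z axis of puck and the z axis of chute, either way round between 0.2 and 0.33 rad).
It fails at once if the escapement is loaded with more than 10 N (contact force between escapement and anything else above 10 N).
It fails at once if another part in the tray or the stack of dishes is moved more than 20 mm (distance of any of slim_puck, spacer, dishes from where it was at the start of the episode above 0.02 m).
It also fails if it takes over 56 s, if anything falls off the work surface, if the arm or the gripper's body presses on something with over 40 N, if the wrist force passes 120 N, or if a joint passes its speed limit or range.

## Working session

There is one attempt and no reset: what is moved stays moved. The work goes in short steps, Python scripts to look and compute and a tool call to move; the robot and the scene stay as the last step left them, time stands still between calls to the robot, and variables do not carry over. Pictures are saved under pics/ and viewed, and the job is handed in when it is done.

Besides the shell and the picture viewer there is one more tool, called after "Call:" by a JSON object that holds its "op" and its "data", one argument or row to a line. drive_tool: Moves the arm, as the interface text tells. Its arguments: {"type":"object","properties":{"deltas":{"type":"array","items":{"type":"array","items":{"type":"array","items":{"type":"number"}}}},"squeeze":{"type":"number"}},"required":["deltas"]}

```bash
mkdir -p pics; ls
python3 - <<'E'
from workcell import telemetry, capture, env
import cv2,pickle
print(telemetry.get_state())
for n in ["scene","top","wrist"]:
    c=capture(n); cv2.imwrite(f"pics/{n}0.png",cv2.cvtColor(c["image"],cv2.COLOR_RGB2BGR)); pickle.dump(c,open(f"{n}0.pkl","wb"))
    print(n,c["intrinsics"].tolist() if hasattr(c["intrinsics"],'tolist') else c["intrinsics"],c["k1"],c["T"])
E
```

```text
pics
{'time': 0.0, 'joint_positions': array([-1.40722378,  0.41186403, -0.012714  ,  1.59700247,  0.00562765,
        1.13428816, -0.08219904]), 'qvel': array([ 0.00032505,  0.00099632,  0.00061515,  0.0002879 , -0.00104397,
        0.00153787,  0.00012384]), 'joint_efforts': array([-5.78645722e-05, -5.87950659e+01,  6.42099883e-01, -2.91070157e+01,
       -5.36944577e-02,  1.83945318e-02,  1.29000205e-04]), 'position': array([143.50111613, 607.80976197, 221.84843744]), 'orientation': array([-3.14007207e+00,  1.32089696e-04,  2.90985913e+00]), 'wrist_force': array([-0.91780531, -0.39740713, -0.21795793]), 'wrist_torque': array([-0.00310473, -0.05250252,  0.0650183 ]), 'opening': 1.0037681846516666}
scene [[388.78184576538644, 0.0, 276.24406583288277], [0.0, 388.78184576538644, 204.07173808487084], [0.0, 0.0, 1.0]] -0.012383236794846453 [[-6.79260282e-01  6.31367710e-01 -3.74139391e-01  8.38819191e+02]
 [ 7.33877256e-01  5.88129520e-01 -3.39893867e-01  3.09491973e+02]
 [ 5.44440819e-03 -5.05448794e-01 -8.62839426e-01  9.07265470e+02]
 [ 0.00000000e+00  0.00000000e+00  0.00000000e+00  1.00000000e+00]]
top [[463.1602991459072, 0.0, 275.4938204075286], [0.0, 463.1602991459072, 210.9256916417059], [0.0, 0.0, 1.0]] 0.04363410435676624 [[ 2.79339534e-02 -9.91637205e-01  1.25997416e-01  3.34242353e+02]
 [-9.99514097e-01 -2.94523883e-02 -1.02042077e-02  1.72395823e+01]
 [ 1.38297968e-02 -1.25651150e-01 -9.91978087e-01  1.37626008e+03]
 [ 0.00000000e+00  0.00000000e+00  0.00000000e+00  1.00000000e+00]]
wrist [[295.31090367587325, 0.0, 279.378077865672], [0.0, 295.31090367587325, 210.52474588852274], [0.0, 0.0, 1.0]] -0.0005756204115527117 [[ 2.29609518e-01  9.41951503e-01  2.44962927e-01  7.70688289e+01]
 [ 9.73282818e-01 -2.22177094e-01 -5.79473439e-02  6.24486626e+02]
 [-1.58436412e-04  2.51723470e-01 -9.67799189e-01  3.83884212e+02]
 [ 0.00000000e+00  0.00000000e+00  0.00000000e+00  1.00000000e+00]]
```

View pics/scene0.png

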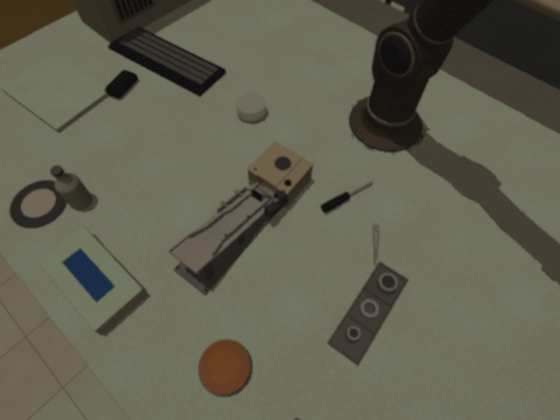

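View pics/top0.png

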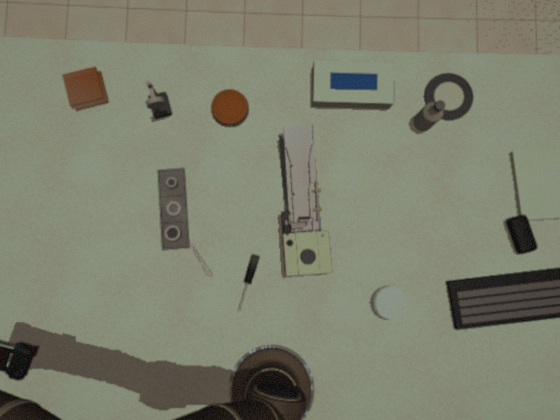

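View pics/wrist0.png

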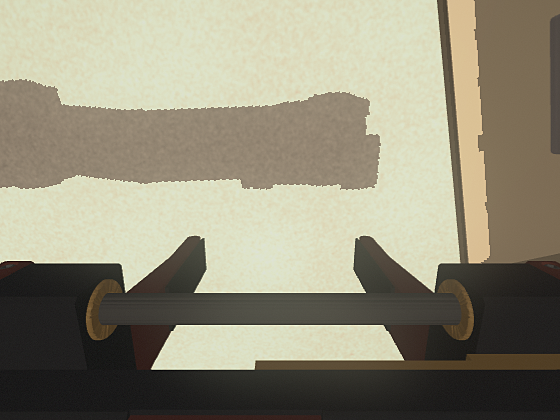

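The top view shows the tray at (173,208), the chute at (300,180) with its upper end at the top, the load port at (307,255) and the pale dishes at (390,303). I'll zoom in on the tray and chute next.

```bash
cat > h.py <<'E'
import numpy as np,cv2,pickle
from scipy.spatial.transform import Rotation as R
def ray(c,px):
    K=np.array(c["intrinsics"]);k=float(c["k1"]);T=np.array(c["T"])
    d=cv2.undistortPoints(np.array([[px]],float),K,np.array([k,0,0,0,0.]))[0,0]
    return T[:3,3],T[:3,:3]@np.array([d[0],d[1],1.])
def onz(c,px,z):
    o,d=ray(c,px); return o+d*(z-o[2])/d[2]
def onplane(c,px,p,n):
    o,d=ray(c,px); return o+d*(n@(p-o))/(n@d)
def proj(c,P):
    T=np.array(c["T"]);q=(np.atleast_2d(P)-T[:3,3])@T[:3,:3]
    return cv2.projectPoints(q.reshape(-1,1,3),np.zeros(3),np.zeros(3),np.array(c["intrinsics"]),np.array([float(c["k1"]),0,0,0,0.]))[0][:,0]
def tri(c1,p1,c2,p2):
    o1,d1=ray(c1,p1);o2,d2=ray(c2,p2);A=np.stack([d1,-d2],1);s=np.linalg.lstsq(A,o2-o1,rcond=None)[0]
    return (o1+s[0]*d1+o2+s[1]*d2)/2,np.linalg.norm(o1+s[0]*d1-o2-s[1]*d2)
def crop(c,x0,y0,x1,y1,s,f):
    im=cv2.cvtColor(c["image"],cv2.COLOR_RGB2BGR)[y0:y1,x0:x1]
    im=cv2.normalize(im,None,0,255,cv2.NORM_MINMAX)
    cv2.imwrite(f,cv2.resize(im,None,fx=s,fy=s,interpolation=cv2.INTER_CUBIC))
E
python3 - <<'E'
from h import *
t=pickle.load(open("top0.pkl","rb"));s=pickle.load(open("scene0.pkl","rb"))
crop(t,145,120,345,285,4-.4,"pics/t1.png") 
crop(s,160,130,330,300,3.5,"pics/s1.png")
crop(s,320,255,420,370,5,"pics/s2.png")
crop(t,150,160,200,255,6,"pics/t2.png")
E
```

```text
(no output)
```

View pics/t1.png

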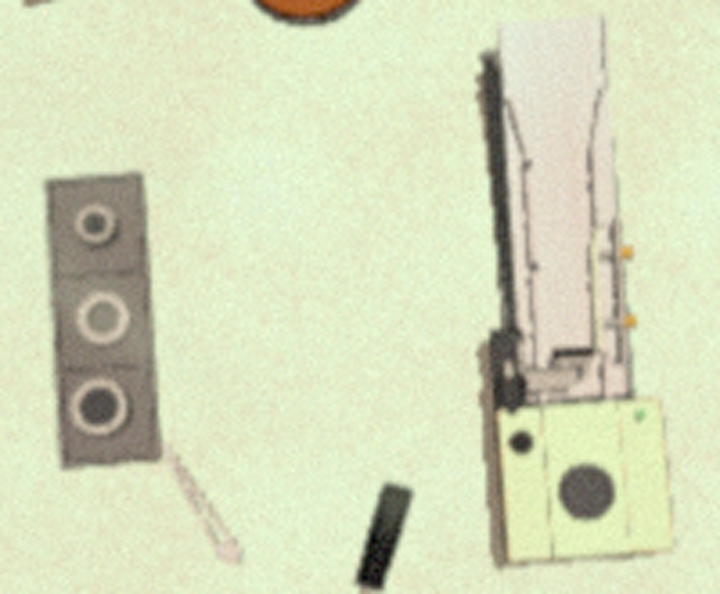

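View pics/s1.png

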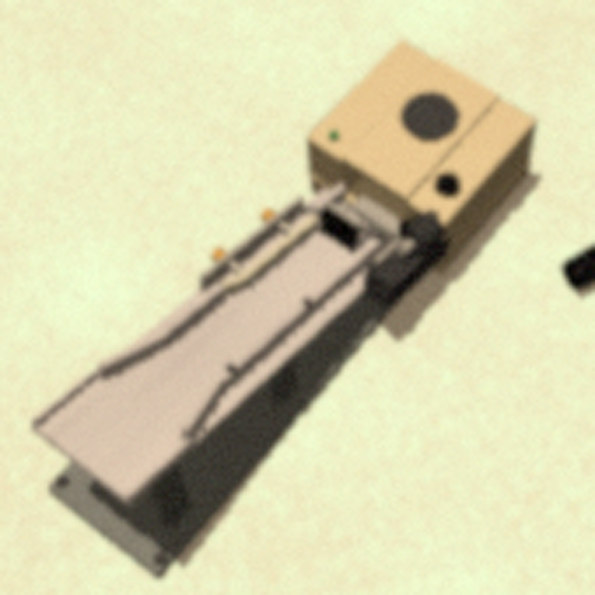

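View pics/s2.png

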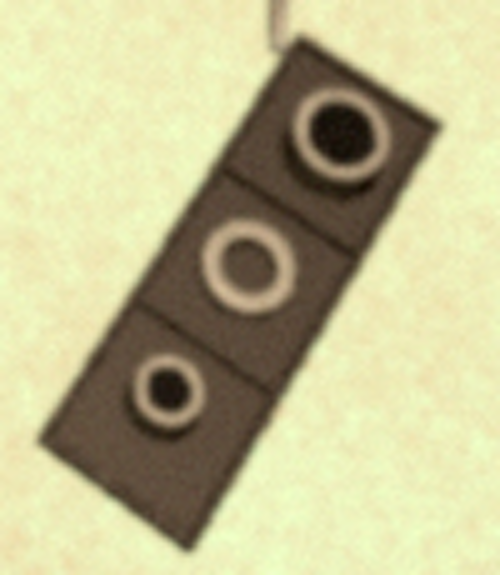

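View pics/t2.png

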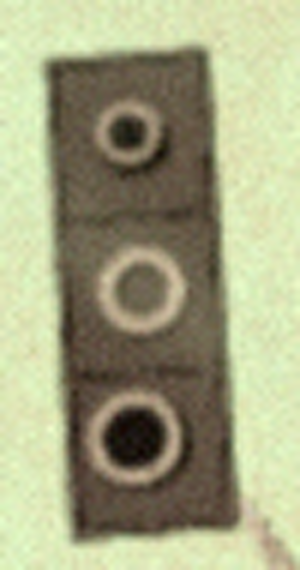

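Run:
```python
from h import *
from scipy.optimize import least_squares
t=pickle.load(open("top0.pkl","rb"));s=pickle.load(open("scene0.pkl","rb"))
f=lambda p,k,ox,oy:np.array([(p[0]+.5)/k-.5+ox,(p[1]+.5)/k-.5+oy])
ft=lambda *p:f(p,3.6,145,120); fs=lambda *p:f(p,3.5,160,130); 
f2=lambda *p:f(p,6,150,160); fs2=lambda *p:f(p,5,320,255)
x0=-.966*150;z0=75+.259*150
def pts(a,b,top):
    L=[[x0,42,z0],[x0,-42,z0],[152,a,78],[152,b,78],[272,a,78],[272,b,78]]
    return np.array(L if top else [L[0],L[1],L[2],L[4],L[5]],float)
ot=np.array([ft(603,18),ft(500,22),ft(661,398),ft(500,407),ft(674,552),ft(510,566)])
os_=np.array([fs(33,427),fs(128,500),fs(309,138),fs(403,40),fs(535,122)])
def W(q,P): 
    return P@R.from_euler('z',q[2]).as_matrix().T+[q[0],q[1],0]
def res(q):
    return np.concatenate([(proj(t,W(q,pts(q[3],q[4],1)))-ot).ravel(),(proj(s,W(q,pts(q[3],q[4],0)))-os_).ravel()])
r=least_squares(res,[500,-20,3.14,60,-60],loss='soft_l1')
print(r.x,res(r.x).reshape(-1,2).round(2).tolist())
# chute only from each camera
for c,o,n in((t,ot,1),(s,os_,0)):
    g=lambda q:(proj(c,W(q,pts(q[3],q[4],n)))-o).ravel()
    print(least_squares(g,r.x,loss='soft_l1').x)
pickle.dump(r.x,open("chute.pkl","wb"))
# tray
for n,a,b in(("puck",(135,437),(340,136)),("spacer",(142,290),(248,266)),("slim",(128,133),(168,390))):
    z=16 if n=="spacer" else 32
    print(n,onz(t,f2(*a),z),onz(s,fs2(*b),z),tri(t,f2(*a),s,fs2(*b)))
for a in((45,60),(207,48),(240,522),(77,540)): print("tray",onz(t,f2(*a),10))
for b in((300,36),(442,125),(190,550),(40,440)): print("trayS",onz(s,fs2(*b),10))
print("dish",onz(t,(390,303),40))
```

```text
[596.00867287 -66.96413608 -15.61017502  63.67521538 -62.11980065] [[0.97, -0.72], [-0.2, 0.09], [-0.29, -0.73], [-0.14, -0.17], [-0.24, -0.55], [0.19, -1.27], [-0.05, -0.6], [0.77, 0.52], [-0.3, -0.66], [0.66, -1.09], [0.88, -1.94]]
[594.32104832 -65.30065987 -15.61482137  67.07679896 -59.50851251]
[597.89233429 -67.28231941 -15.60932884  61.65348881 -63.05978556]
puck [433.45006    300.75413534  32.        ] [436.35349908 298.9305011   32.        ] (array([434.2030525 , 300.14584863,  28.69298424]), np.float64(2.7641619959710155))
spacer [507.00641779 304.78409437  16.        ] [509.63905457 303.24838653  16.        ] (array([507.88518067, 304.33049011,  12.74110837]), np.float64(2.4413191664086))
slim [582.10106665 312.44132401  32.        ] [583.91024061 309.85744627  32.        ] (array([582.90398769, 311.24668366,  30.92929163]), np.float64(3.0809368616145387))
tray [621.71949928 360.27512219  10.        ]
tray [630.43823807 280.49960567  10.        ]
tray [394.94321074 252.07788698  10.        ]
tray [384.0522111  330.57115447  10.        ]
trayS [397.07985799 254.74554556  10.        ]
trayS [388.12816943 331.71200405  10.        ]
trayS [624.94843478 357.72982087  10.        ]
trayS [633.41771715 281.22545589  10.        ]
dish [ 250.64041262 -328.30916092   40.        ]
```

The puck is the one with a wide dark disc, in the compartment nearest the robot: top-crop (135,437), about (435, 300) mm. The chute origin is about (596,-67), with downhill pointing toward the robot. I'll write a step planner and move above the puck.

```bash
cat >> h.py <<'E'
def plan(target,eul=None,n=None):
    """prints per-row tool-frame delta: n rows shift (translation first in present axes, with simultaneous turn computed separately)"""
    from workcell import telemetry
    s=telemetry.get_state();Rm=R.from_euler('xyz',s["orientation"])
    d=Rm.inv().apply(np.array(target)-s["position"])
    print("pos",s["position"].round(1),"eul",s["orientation"].round(4),"F",s["wrist_force"].round(2),"t",round(s["time"],2),"op",round(s["opening"],3))
    print("tool shift mm",d.round(2),"norm",np.linalg.norm(d).round(1))
    if eul is not None:
        rv=(Rm.inv()*R.from_euler('xyz',eul)).as_rotvec(degrees=True); print("turn deg (after shift)",rv.round(2))
E
python3 - <<'E'
from h import *
import math
plan([435,300,150],[math.pi,0,3.24])
E
```

```text
pos [143.5 607.9 222. ] eul [-3.1404e+00  1.0000e-04  2.9098e+00] F [ 0.23 -0.02 -0.54] t 0.15 op 1.007
tool shift mm [-354.41 -232.66   72.33] norm 430.1
turn deg (after shift) [-7.000e-02 -1.000e-02 -1.892e+01]
```

Call:
{"op": "drive_tool", "data": {
  "deltas": [
    [[-0.0443,-0.0291,0.009,0,0,0,0],[-0.0443,-0.0291,0.009,0,0,0,0],[-0.0443,-0.0291,0.009,0,0,0,0],[-0.0443,-0.0291,0.009,0,0,0,0],[-0.0443,-0.0291,0.009,0,0,0,0],[-0.0443,-0.0291,0.009,0,0,0,0],[-0.0443,-0.0291,0.009,0,0,0,0],[-0.0443,-0.0291,0.009,0,0,0,0],[0,0,0,0,0,-9.4,0.15],[0,0,0,0,0,-9.5,0.15],[0,0,0,0,0,0,0.15],[0,0,0,0,0,0,0.15]]
  ],
  "squeeze": 25
}}

```text
time: 1.65
position: [435.0, 300.3, 150.6]
orientation: [-3.142, -0.0, -3.047]
wrist_force: [0.0, 0.7, -0.3]
opening: 0.852
```

Run:
```python
from workcell import capture
from h import *
import math
plan([435,300,15],[math.pi,0,3.24])
c=capture("wrist"); pickle.dump(c,open("w1.pkl","wb"))
cv2.imwrite("pics/w1.png",cv2.normalize(cv2.cvtColor(c["image"],cv2.COLOR_RGB2BGR),None,0,255,cv2.NORM_MINMAX))
print(proj(c,[[435,300,32],[435,300,4]]))
```

```text
pos [435.  300.3 150.6] eul [-3.1416e+00 -1.0000e-04 -3.0470e+00] F [ 0.01  0.72 -0.3 ] t 1.65 op 0.852
tool shift mm [-4.0000e-02 -3.1000e-01  1.3558e+02] norm 135.6
turn deg (after shift) [-0.   -0.01 -0.22]
[[278.0355705  205.80271026]
 [278.1201645  199.61357264]]
```

View pics/w1.png

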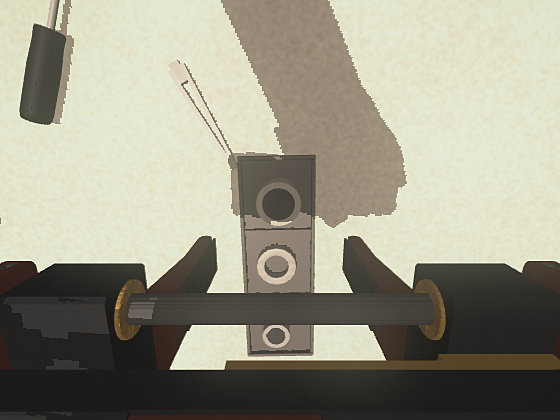

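The wrist view shows the puck's dark disc centred at about (278.5,202). The spacer is at (277,265) and the slim puck at (275,335).

Run:
```python
from h import *
import math
c=pickle.load(open("w1.pkl","rb"))
g=cv2.cvtColor(c["image"],cv2.COLOR_RGB2GRAY)
cv2.imwrite("pics/w1c.png",cv2.resize(cv2.equalizeHist(g[140:290,220:340]),None,fx=4,fy=4,interpolation=cv2.INTER_CUBIC))
p=onz(c,(278.5,202),32);print(p)
plan([p[0],p[1],15],[math.pi,0,3.24])
```

```text
[431.16106936 300.09436974  32.        ]
pos [434.9 300.4 150.6] eul [-3.1416e+00 -1.0000e-04 -3.0462e+00] F [-0.43 -0.54 -0.05] t 1.7 op 0.851
tool shift mm [3.7600e+00 7.0000e-02 1.3561e+02] norm 135.7
turn deg (after shift) [-0.   -0.   -0.17]
```

View pics/w1c.png

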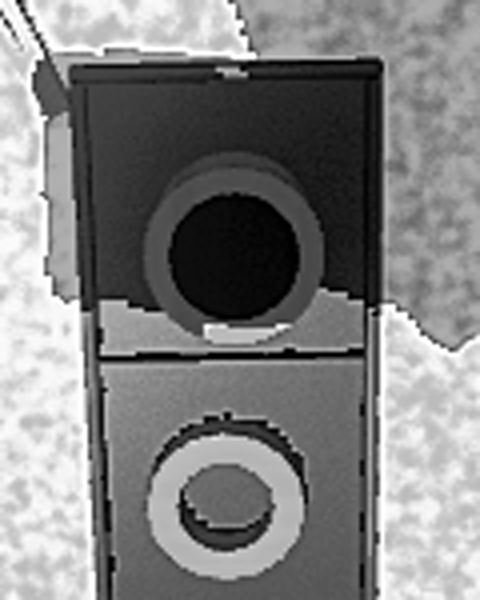

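Call:
{"op": "drive_tool", "data": {
  "deltas": [
    [[0.002,0,0.04,0,0,0,0.15],[0,0,0.04,0,0,0,0.15],[0,0,0.035,0,0,0,0.15],[0,0,0.015,0,0,0,0.15],[0,0,0.0055,0,0,0,0.15],[0,0,0,0,0,0,0.6],[0,0,0,0,0,0,0.6],[0,0,0,0,0,0,0.6],[0,0,0,0,0,0,0.6],[0,0,0,0,0,0,0.6]]
  ],
  "squeeze": 25
}}

```text
time: 2.95
position: [433.4, 300.2, 15.8]
orientation: [3.141, 0.001, -3.044]
wrist_force: [-1.4, -2.2, 5.2]
opening: 0.496
```

Call:
{"op": "drive_tool", "data": {
  "deltas": [
    [[0,0,-0.01,0,0,0,0.6],[0,0,-0.03,0,0,0,0.6],[0,0,-0.05,0,0,0,0.6],[0,0,-0.05,0,0,0,0.6],[0,0,-0.05,0,0,0,0.6],[0,0,-0.03,0,0,0,0.6]]
  ]
}}

```text
time: 3.7
position: [433.2, 300.3, 238.2]
orientation: [3.14, 0.002, -3.044]
wrist_force: [-0.1, -0.4, -2.9]
opening: 0.495
```

Run:
```python
from h import *
plan([640,-60,260],[np.pi,0,3.239])
```

```text
pos [433.2 300.3 238.2] eul [ 3.1399e+00  2.2000e-03 -3.0436e+00] F [-0.09 -0.4  -2.86] t 3.7 op 0.495
tool shift mm [-170.55 -378.75  -22.11] norm 416.0
turn deg (after shift) [0.1  0.13 0.04]
```

Grasp held (opening 0.495, −2.9 N weight).

Call:
{"op": "drive_tool", "data": {
  "deltas": [
    [[-0.012,-0.027,-0.0022,0,0,0,0.6],[-0.0175,-0.039,-0.0022,0,0,0,0.6],[-0.0175,-0.039,-0.0022,0,0,0,0.6],[-0.0175,-0.039,-0.0022,0,0,0,0.6],[-0.0175,-0.039,-0.0022,0,0,0,0.6],[-0.0175,-0.039,-0.0022,0,0,0,0.6],[-0.0175,-0.039,-0.0022,0,0,0,0.6],[-0.0175,-0.039,-0.0022,0,0,0,0.6],[-0.0175,-0.039,-0.0022,0,0,0,0.6],[-0.0175,-0.039,-0.0022,0,0,0,0.6],[0,0,0,0,0,0,0.6],[0,0,0,0,0,0,0.6]]
  ]
}}

```text
time: 5.2
position: [638.2, -58.8, 256.8]
orientation: [3.141, -0.001, -3.043]
wrist_force: [0.1, -0.0, -2.9]
opening: 0.496
```

Run:
```python
from workcell import capture
from h import *
plan([640,-60,260],[np.pi,0,3.239])
c=capture("wrist"); pickle.dump(c,open("w2.pkl","wb"))
cv2.imwrite("pics/w2.png",cv2.normalize(cv2.cvtColor(c["image"],cv2.COLOR_RGB2BGR),None,0,255,cv2.NORM_MINMAX))
```

```text
pos [638.2 -58.8 256.8] eul [ 3.1407e+00 -1.1000e-03 -3.0434e+00] F [ 0.1  -0.01 -2.93] t 5.2 op 0.496
tool shift mm [-1.69 -1.34 -3.17] norm 3.8
turn deg (after shift) [ 0.05 -0.06  0.04]
```

View pics/w2.png

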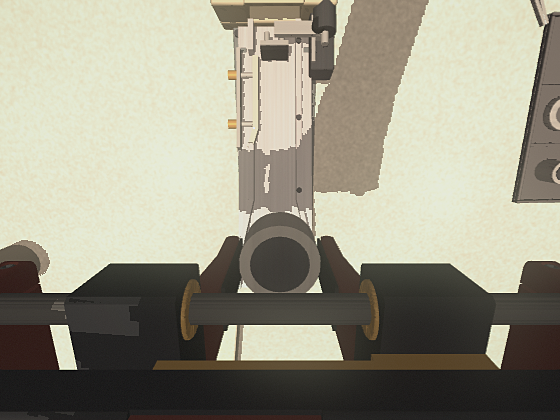

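The wrist view shows the gripped puck at (280,262) and the chute running uphill-to-down along column ~277. The stop plate is dark at (274,52) and the escapement is at (323,40).

Run:
```python
from h import *
c=pickle.load(open("w2.pkl","rb"))
im=cv2.cvtColor(c["image"],cv2.COLOR_RGB2GRAY)[0:215,205:355]
im=cv2.createCLAHE(4,(4,4)).apply(im)
cv2.imwrite("pics/w2c.png",cv2.resize(im[:110],None,fx=5,fy=5,interpolation=cv2.INTER_CUBIC))
cv2.imwrite("pics/w2d.png",cv2.resize(im[100:],None,fx=5,fy=5,interpolation=cv2.INTER_CUBIC))
```

```text
(no output)
```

View pics/w2c.png

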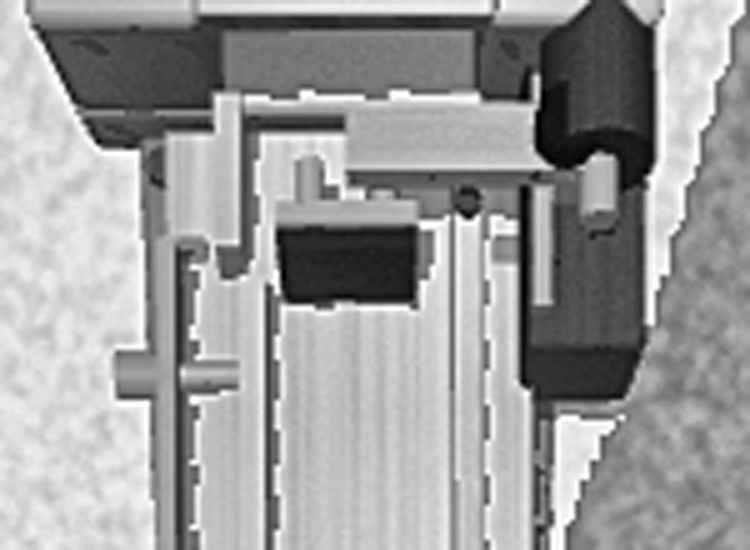

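View pics/w2d.png

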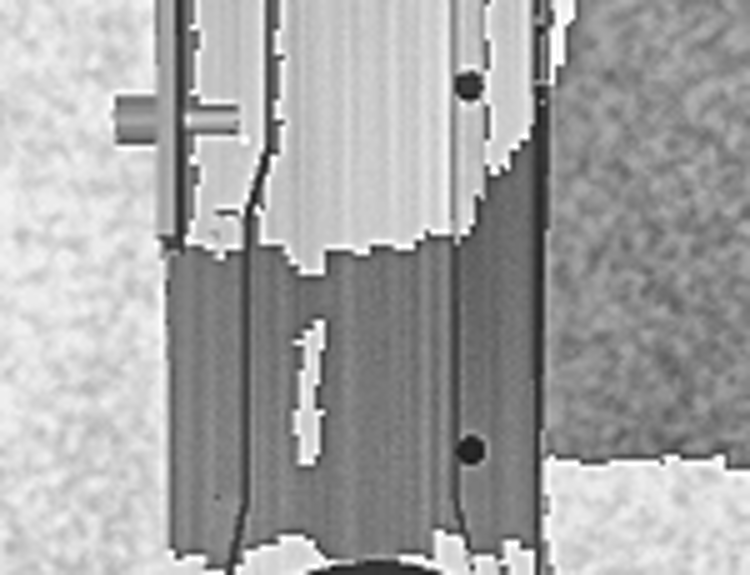

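Run:
```python
from h import *
from scipy.optimize import least_squares
c=pickle.load(open("w2.pkl","rb")); q0=pickle.load(open("chute.pkl","rb"))[:3]; q0[2]+=4*np.pi
sl=np.radians(15)
def C(u,y,h): return np.array([u*np.cos(sl)+h*np.sin(sl),y,75-u*np.sin(sl)+h*np.cos(sl)])
def W(q,P): return np.atleast_2d(P)@R.from_euler('z',q[2]).as_matrix().T+[q[0],q[1],0]
a=lambda x,y:((x+.5)/5-.5+205,(y+.5)/5-.5)
b=lambda x,y:((x+.5)/5-.5+205,(y+.5)/5-.5+100)
# kinks, port near-top corners? 
obs=[(C(-50,23.5,14),b(245,500)),(C(-50,-23.5,14),b(457,500)),(C(-95,0,0),None)]
P=np.array([o[0] for o in obs[:2]]);O=np.array([o[1] for o in obs[:2]])
print(q0,"pred kink",proj(c,W(q0,P)),"obs",O)
# centreline samples: shoe inner line at u~60 -> y=21.5,h13 ; -y rail inner y=-23.5
def res(q):
    r=(proj(c,W(q,P))-O).ravel().tolist()
    # -y rail inner edge col 452 at rows of w2c 230..540
    for row in(260,400,530):
        x,y=a(452,row); 
        # point on rail line at image row y
        us=np.linspace(-60,140,201); pr=proj(c,W(q,np.array([C(u,-23.5,14) for u in us])))
        r.append(np.interp(y,pr[::-1,1] if pr[0,1]>pr[-1,1] else pr[:,1],pr[::-1,0] if pr[0,1]>pr[-1,1] else pr[:,0])-x)
    r.append(0)
    return r
s=least_squares(res,q0); print("fit",s.x,np.round(res(s.x),2))
for q in(q0,s.x):
  us=np.linspace(60,130,281);pr=proj(c,W(q,np.array([C(u,0,4) for u in us])))
  y=a(350,302)[1]; print("stop u",np.interp(-y,-pr[:,1],us), pr[np.argmin(abs(pr[:,1]-y))],a(350,302))
  print(W(q,C(-118,0,0)))
pickle.dump(s.x,open("chute2.pkl","wb"))
```

```text
[596.00867287 -66.96413608  -3.04380441] pred kink [[253.30081182 199.70887537]
 [296.03469083 199.70672904]] obs [[253.6 199.6]
 [296.  199.6]]
fit [595.92614334 -67.28826778  -3.03560055] [-0.25  0.18  0.09 -0.17 -0.18  0.06  0.28  0.  ]
stop u 109.53140106833395 [274.79036296  60.02746211] (274.6, 60.0)
[[709.44338889 -55.83606062 105.54064732]]
stop u 109.40897675069827 [273.74384382  59.92038903] (274.6, 60.0)
[[709.26574999 -55.229975   105.54064732]]
```

Wrist fit agrees with the overhead estimate to under 1 mm. The stop face is at u ≈ 109.5, so the puck should end at u ≈ 87. Next I tilt the tool and position it above the loading end.

```bash
cat >> h.py <<'E'
QC=np.array([595.95,-67.15,-3.041]); SL=np.radians(15)
def CW(u,y,h):
    p=np.array([u*np.cos(SL)+h*np.sin(SL),y,75-u*np.sin(SL)+h*np.cos(SL)])
    return R.from_euler('z',QC[2]).apply(p)+[QC[0],QC[1],0]
Rz=R.from_euler('z',QC[2])
EU=Rz.apply([np.cos(SL),0,-np.sin(SL)]);EN=Rz.apply([np.sin(SL),0,np.cos(SL)]);EY=np.cross(EN,EU)
TE=R.from_matrix(np.stack([EU,np.cross(-EN,EU),-EN],1)).as_euler('xyz')
def uyh(p):
    d=np.array(p)-CW(0,0,0); return np.array([d@EU,d@EY,d@EN])
def st():
    from workcell import telemetry
    s=telemetry.get_state(); F=s["wrist_force"]
    print("t",round(s["time"],2),"uyh",uyh(s["position"]).round(2),"F uyn",np.round([F@EU,F@EY,F@EN],2),"op",round(s["opening"],3))
    print("err turn",(R.from_euler('xyz',s["orientation"]).inv()*R.from_euler('xyz',TE)).as_rotvec(degrees=True).round(2))
E
python3 - <<'E'
from h import *
plan(CW(-118,0,60),TE); st()
E
```

```text
pos [638.2 -58.1 256.9] eul [ 3.1404e+00 -8.0000e-04 -3.0423e+00] F [ 0.46  1.39 -2.89] t 5.25 op 0.494
tool shift mm [-55.61  -4.79  93.37] norm 108.8
turn deg (after shift) [  0.06 -15.05  -0.08]
t 5.25 uyh [-88.54  -4.76 164.61] F uyn [ 0.18 -1.33 -2.95] op 0.494
err turn [  0.06 -15.05  -0.08]
```

Call:
{"op": "drive_tool", "data": {
  "deltas": [
    [[-0.014,-0.0012,0.0,0,-5,0,0.6],[-0.014,-0.0012,0.0,0,-5,0,0.6],[-0.014,-0.0012,0.0,0,-5,0,0.6],[0,0,0.03,0,0,0,0.6],[0,0,0.03,0,0,0,0.6],[0,0,0,0,0,0,0.6],[0,0,0,0,0,0,0.6]]
  ]
}}

```text
time: 6.12
position: [696.2, -56.7, 204.0]
orientation: [3.141, 0.263, -3.043]
wrist_force: [0.1, -0.7, -2.5]
opening: 0.495
```

Run:
```python
from h import *
plan(CW(-118,0,13),TE); st()
```

```text
pos [696.2 -56.7 204. ] eul [ 3.1414  0.2626 -3.0426] F [ 0.11 -0.68 -2.49] t 6.12 op 0.495
tool shift mm [12.78 -0.33 85.47] norm 86.4
turn deg (after shift) [-0.01  0.04 -0.09]
t 6.12 uyh [-130.72   -0.34   98.48] F uyn [ 0.6   0.69 -2.41] op 0.495
err turn [-0.01  0.04 -0.09]
```

Call:
{"op": "drive_tool", "data": {
  "deltas": [
    [[0.0065,-0.0003,0.03,0,0,0,0.6],[0.0063,0,0.03,0,0,0,0.6],[0,0,0.018,0,0,0,0.6],[0,0,0.003,0,0,0,0.6],[0,0,0,0,0,0,0.6],[0,0,0,0,0,0,0.6]]
  ]
}}

```text
time: 6.88
position: [705.4, -57.0, 122.7]
orientation: [-3.141, 0.264, -3.044]
wrist_force: [-0.0, -0.1, -2.4]
opening: 0.495
```

Run:
```python
from h import *
from workcell import capture
st()
for n in("wrist","scene"):
    c=capture(n); pickle.dump(c,open(n+"3.pkl","wb"))
    cv2.imwrite(f"pics/{n}3.png",cv2.normalize(cv2.cvtColor(c["image"],cv2.COLOR_RGB2BGR),None,0,255,cv2.NORM_MINMAX))
```

```text
t 6.88 uyh [-118.52    0.92   17.63] F uyn [ 0.62  0.06 -2.27] op 0.495
err turn [-0.05  0.11 -0.14]
```

View pics/wrist3.png

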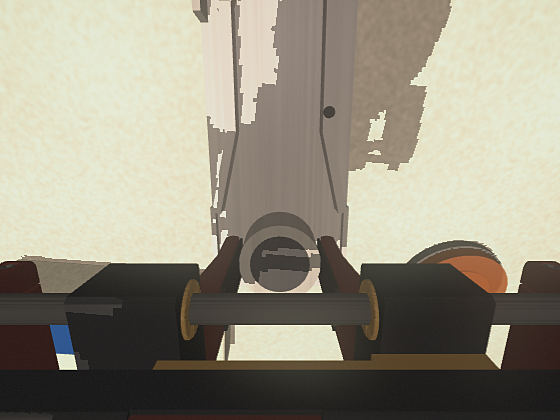

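The puck sits at (281,262), centred between the lips (217 and 344). The flare leads upward in the image. I lower it until contact.

Call:
{"op": "drive_tool", "data": {
  "deltas": [
    [[0,0.0008,0.003,0,0,0,0.6],[0,0,0.001,0,0,0,0.6],[0,0,0.001,0,0,0,0.6],[0,0,0,0,0,0,0.6]]
  ]
}}

```text
time: 7.48
position: [705.6, -55.8, 117.1]
orientation: [3.141, 0.262, -3.044]
wrist_force: [-5.0, 1.0, 5.7]
opening: 0.495
```

Run:
```python
from h import *
st()
```

```text
t 7.47 uyh [-117.42   -0.25   12.17] F uyn [ 3.27 -1.52  6.82] op 0.495
err turn [-0.01 -0.01 -0.14]
```

Call:
{"op": "drive_tool", "data": {
  "deltas": [
    [[0,0,0,0,0,0,0.3],[0,0,0,0,0,0,0.3],[0,0,0,0,0,0,0.3],[0,0,0,0,0,0,0.3]]
  ]
}}

```text
time: 7.98
position: [706.0, -56.0, 116.4]
orientation: [-3.142, 0.262, -3.044]
wrist_force: [0.2, 0.4, 0.4]
opening: 0.699
```

Run:
```python
from h import *
st()
```

```text
t 7.97 uyh [-1.1755e+02 -3.0000e-02  1.1390e+01] F uyn [-0.33 -0.42  0.29] op 0.699
err turn [-0.04  0.01 -0.14]
```

Call:
{"op": "drive_tool", "data": {
  "deltas": [
    [[0,0,-0.01,0,0,0,0.3],[0,0,-0.03,0,0,0,0.3],[-0.015,0,-0.02,0,0,0,0.6],[-0.025,0,0,0,0,0,1],[-0.014,0,0,0,0,0,1],[0,0,0,0,0,0,1],[0,0,0,0,0,0,1]]
  ],
  "squeeze": 15
}}

```text
time: 8.85
position: [741.6, -52.6, 188.3]
orientation: [3.142, 0.261, -3.044]
wrist_force: [0.1, 0.8, 0.5]
opening: 0.169
```

Run:
```python
from h import *
from workcell import capture
st()
for n in("wrist","scene"):
    c=capture(n); pickle.dump(c,open(n+"4.pkl","wb"))
    cv2.imwrite(f"pics/{n}4.png",cv2.normalize(cv2.cvtColor(c["image"],cv2.COLOR_RGB2BGR),None,0,255,cv2.NORM_MINMAX))
    if n=="wrist": print(proj(c,[CW(-118,0,28),CW(-118,0,0)]))
```

```text
t 8.85 uyh [-170.7     0.18   71.51] F uyn [-0.26 -0.76  0.45] op 0.169
err turn [-0.04 -0.04 -0.15]
[[278.18685239 157.07264452]
 [278.31083766 154.33229925]]
```

View pics/wrist4.png

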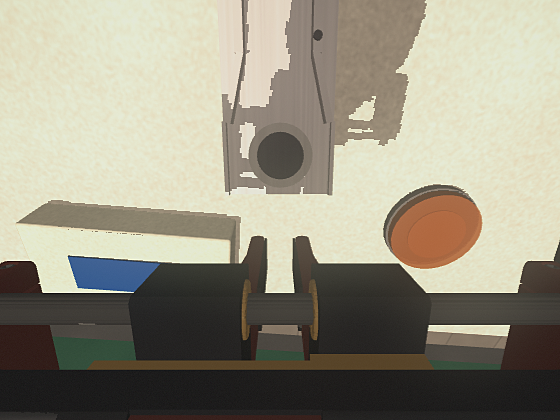

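View pics/scene4.png

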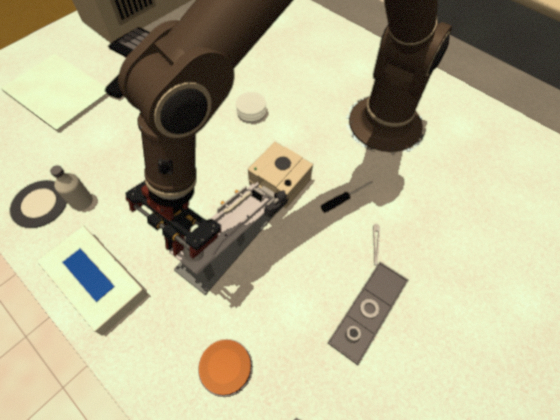

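The puck stands on the loading end at (280,156), within a pixel or two of its predicted place, and the tray bystanders are untouched. I finish closing and lower behind the puck.

Call:
{"op": "drive_tool", "data": {
  "deltas": [
    [[0,0,0.02,0,0,0,1],[0,0,0.03,0,0,0,1],[0,0,0.014,0,0,0,1],[0.004,0,0,0,0,0,1],[0.004,0,0,0,0,0,1],[0,0,0,0,0,0,1]]
  ]
}}

```text
time: 9.7
position: [751.2, -51.9, 125.6]
orientation: [-3.141, 0.263, -3.044]
wrist_force: [0.2, 0.1, 0.6]
opening: 0.005
```

Run:
```python
from h import *
st()
```

```text
t 9.7 uyh [-163.77    0.37    8.55] F uyn [-0.33 -0.05  0.56] op 0.005
err turn [-0.05  0.08 -0.16]
```

Call:
{"op": "drive_tool", "data": {
  "deltas": [
    [[0.004,0.0002,0,0,0,0,1],[0.004,0.0002,0,0,0,0,1],[0.003,0,0,0,0,0,1],[0.003,0,0,0,0,0,1],[0.003,0,0,0,0,0,1],[0.003,0,0,0,0,0,1],[0.004,0,0,0,0,0,1],[0.004,0,0,0,0,0,1],[0.004,0,0,0,0,0,1],[0.004,0,0,0,0,0,1],[0.004,0,0,0,0,0,1]]
  ]
}}

```text
time: 11.08
position: [712.4, -54.9, 114.1]
orientation: [3.142, 0.262, -3.044]
wrist_force: [0.2, -0.7, 0.3]
opening: 0.006
```

Run:
```python
from h import *
from workcell import capture
st()
for n in("wrist",):
    c=capture(n); pickle.dump(c,open(n+"5.pkl","wb"))
    cv2.imwrite(f"pics/{n}5.png",cv2.normalize(cv2.cvtColor(c["image"],cv2.COLOR_RGB2BGR),None,0,255,cv2.NORM_MINMAX))
    us=np.arange(-110,-60,10.); print(np.c_[us,proj(c,[CW(u,0,28) for u in us])])
```

```text
t 11.07 uyh [-123.17   -0.45    7.44] F uyn [-0.26  0.69  0.28] op 0.006
err turn [-0.03 -0.   -0.14]
[[-110.          276.79335791  245.20172605]
 [-100.          276.69636776  226.50412963]
 [ -90.          276.5960337   207.15931046]
 [ -80.          276.49218133  187.13337315]
 [ -70.          276.38462403  166.39003609]]
```

View pics/wrist5.png

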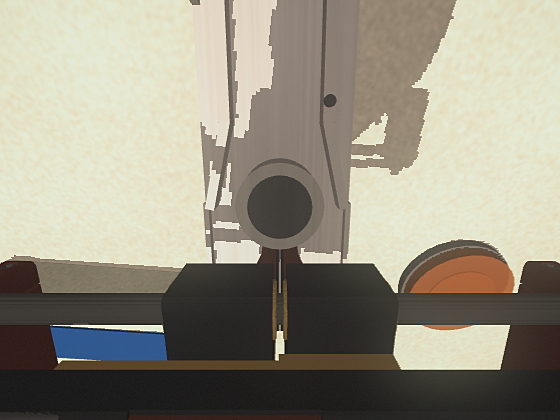

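The puck is at (280,205), u ≈ −89, centred and being pushed.

Call:
{"op": "drive_tool", "data": {
  "deltas": [
    [[0.004,0,0,0,0,0,1],[0.004,0,0,0,0,0,1],[0.004,0,0,0,0,0,1],[0.004,0,0,0,0,0,1],[0.004,0,0,0,0,0,1],[0.004,0,0,0,0,0,1],[0.004,0,0,0,0,0,1],[0.004,0,0,0,0,0,1],[0.004,0,0,0,0,0,1],[0.004,0,0,0,0,0,1],[0.004,0,0,0,0,0,1],[0.004,0,0,0,0,0,1]]
  ]
}}

```text
time: 12.62
position: [666.2, -59.5, 101.6]
orientation: [3.142, 0.262, -3.044]
wrist_force: [1.0, -0.1, -0.0]
opening: 0.002
```

Run:
```python
from h import *
from workcell import capture
st()
for n in("wrist",):
    c=capture(n); pickle.dump(c,open(n+"6.pkl","wb"))
    cv2.imwrite(f"pics/{n}6.png",cv2.normalize(cv2.cvtColor(c["image"],cv2.COLOR_RGB2BGR),None,0,255,cv2.NORM_MINMAX))
    us=np.arange(-60,-10,10.); print(np.c_[us,proj(c,[CW(u,0,28) for u in us])])
```

```text
t 12.62 uyh [-75.17  -0.58   7.42] F uyn [-0.98  0.16 -0.29] op 0.002
err turn [-0.03 -0.   -0.14]
[[-60.         276.54493368 241.45505535]
 [-50.         276.44344317 222.62992415]
 [-40.         276.33844192 203.15085599]
 [-30.         276.22974621 182.98348304]
 [-20.         276.11715943 162.09100944]]
```

View pics/wrist6.png

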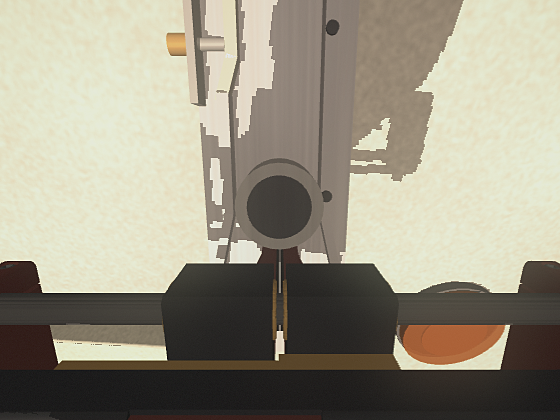

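The puck is at (280,205), u ≈ −41, and has entered the straight track between the rails.

Call:
{"op": "drive_tool", "data": {
  "deltas": [
    [[0.004,0,0,0,0,0,1],[0.004,0,0,0,0,0,1],[0.004,0,0,0,0,0,1],[0.004,0,0,0,0,0,1],[0.004,0,0,0,0,0,1],[0.004,0,0,0,0,0,1],[0.004,0,0,0,0,0,1],[0.004,0,0,0,0,0,1],[0.004,0,0,0,0,0,1],[0.004,0,0,0,0,0,1],[0.004,0,0,0,0,0,1]]
  ]
}}

```text
time: 14.05
position: [624.0, -63.6, 90.3]
orientation: [3.142, 0.262, -3.043]
wrist_force: [-0.0, 0.5, 0.2]
opening: 0.005
```

Run:
```python
from h import *
st()
```

```text
t 14.05 uyh [-31.21  -0.7    7.44] F uyn [-0.06 -0.47  0.17] op 0.005
err turn [-0.03  0.   -0.14]
```

Call:
{"op": "drive_tool", "data": {
  "deltas": [
    [[0.003,0,0,0,0,0,1],[0.003,0,0,0,0,0,1],[0.003,0,0,0,0,0,1],[0.003,0,0,0,0,0,1]]
  ]
}}

```text
time: 14.55
position: [612.5, -64.7, 87.2]
orientation: [3.142, 0.262, -3.043]
wrist_force: [-0.3, 0.0, -0.4]
opening: 0.004
```

Run:
```python
from h import *
st()
```

```text
t 14.55 uyh [-19.28  -0.75   7.43] F uyn [ 0.42 -0.07 -0.32] op 0.004
err turn [-0.03 -0.   -0.14]
```

Call:
{"op": "drive_tool", "data": {
  "deltas": [
    [[0.003,0,0,0,0,0,1],[0.003,0,0,0,0,0,1],[0.003,0,0,0,0,0,1],[0.003,0,0,0,0,0,1]]
  ]
}}

```text
time: 15.05
position: [601.9, -65.8, 84.7]
orientation: [-3.141, 0.264, -3.043]
wrist_force: [3.4, 0.2, 0.4]
opening: 0.004
```

Run:
```python
from h import *
from workcell import capture
st()
for n in("wrist",):
    c=capture(n); pickle.dump(c,open(n+"7.pkl","wb"))
    cv2.imwrite(f"pics/{n}7.png",cv2.normalize(cv2.cvtColor(c["image"],cv2.COLOR_RGB2BGR),None,0,255,cv2.NORM_MINMAX))
    us=np.arange(0,50,10.); print(np.c_[us,proj(c,[CW(u,0,28) for u in us])])
```

```text
t 15.05 uyh [-8.37 -0.73  7.76] F uyn [-3.42  0.13 -0.46] op 0.004
err turn [-0.05  0.11 -0.12]
[[  0.         276.32412206 253.7962365 ]
 [ 10.         276.22411876 235.44400867]
 [ 20.         276.12067759 216.45804768]
 [ 30.         276.0136197  196.80523669]
 [ 40.         275.90275378 176.45013181]]
```

View pics/wrist7.png

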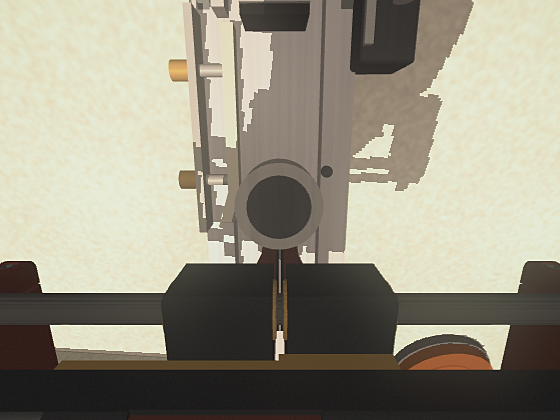

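The puck is at (280,205), u ≈ 26, entering the shoe with 3.4 N. The stop is visible at the top, (275,15).

Call:
{"op": "drive_tool", "data": {
  "deltas": [
    [[0.0025,0,0,0,0,0,1],[0.0025,0,0,0,0,0,1],[0.0025,0,0,0,0,0,1],[0.0025,0,0,0,0,0,1]]
  ]
}}

```text
time: 15.6
position: [591.3, -66.9, 81.5]
orientation: [-3.142, 0.262, -3.044]
wrist_force: [4.1, 0.4, 1.0]
opening: 0.001
```

Run:
```python
from h import *
st()
```

```text
t 15.6 uyh [ 2.72 -0.69  7.46] F uyn [-4.21  0.05 -0.07] op 0.001
err turn [-0.04  0.   -0.14]
```

Call:
{"op": "drive_tool", "data": {
  "deltas": [
    [[0.0025,0,0,0,0,0,1],[0.0025,0,0,0,0,0,1],[0.0025,0,0,0,0,0,1],[0.0025,0,0,0,0,0,1],[0.0025,0,0,0,0,0,1],[0.0025,0,0,0,0,0,1],[0.0025,0,0,0,0,0,1],[0.0025,0,0,0,0,0,1]]
  ]
}}

```text
time: 16.6
position: [572.2, -68.7, 76.3]
orientation: [3.142, 0.262, -3.044]
wrist_force: [3.7, -1.5, 2.0]
opening: 0.003
```

Run:
```python
from h import *
st()
```

```text
t 16.6 uyh [22.67 -0.8   7.46] F uyn [-3.89  1.84  1.03] op 0.003
err turn [-0.04  0.   -0.14]
```

Call:
{"op": "drive_tool", "data": {
  "deltas": [
    [[0.0025,0,0,0,0,0,1],[0.0025,0,0,0,0,0,1],[0.002,0,0,0,0,0,1],[0.002,0,0,0,0,0,1]]
  ]
}}

```text
time: 17.1
position: [563.5, -69.6, 74.0]
orientation: [3.142, 0.262, -3.044]
wrist_force: [2.8, -0.5, 0.5]
opening: 0.002
```

Run:
```python
from h import *
from workcell import capture
st()
for n in("wrist",):
    c=capture(n); pickle.dump(c,open(n+"8.pkl","wb"))
    cv2.imwrite(f"pics/{n}8.png",cv2.normalize(cv2.cvtColor(c["image"],cv2.COLOR_RGB2BGR),None,0,255,cv2.NORM_MINMAX))
    us=np.arange(50,110,10.); print(np.c_[us,proj(c,[CW(u,0,28) for u in us])])
```

```text
t 17.1 uyh [31.64 -0.84  7.44] F uyn [-2.76  0.81 -0.2 ] op 0.002
err turn [-0.04  0.   -0.14]
[[ 50.         276.00571468 235.56871739]
 [ 60.         275.89458613 216.54074943]
 [ 70.         275.77959353 196.84812867]
 [ 80.         275.66053365 176.45573026]
 [ 90.         275.5371889  155.3259341 ]
 [100.         275.40932603 133.41840166]]
```

View pics/wrist8.png

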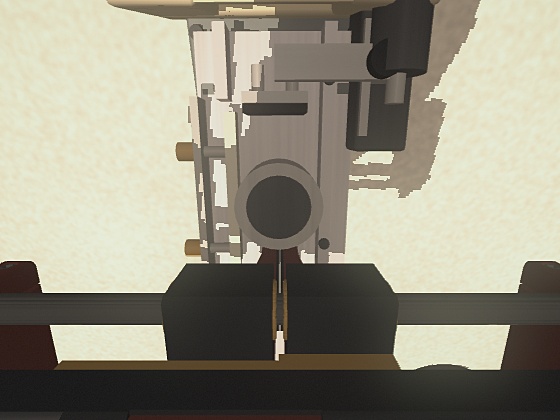

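The puck is at (280,205), u ≈ 66. The stop plate spans (243–308, 92–115). I check the remaining gap before slowing down.

Run:
```python
from h import *
c=pickle.load(open("wrist8.pkl","rb"))
g=cv2.createCLAHE(4,(4,4)).apply(cv2.cvtColor(c["image"],cv2.COLOR_RGB2GRAY)[80:260,220:340])
cv2.imwrite("pics/w8c.png",cv2.resize(g,None,fx=4,fy=3.3,interpolation=cv2.INTER_NEAREST))
us=np.arange(95,122,2.)
print(np.c_[us,proj(c,[CW(u,0,4) for u in us])[:,1],proj(c,[CW(u,0,28) for u in us])[:,1]].round(1))
```

```text
[[ 95.  142.9 144.5]
 [ 97.  139.1 140.1]
 [ 99.  135.3 135.6]
 [101.  131.5 131.2]
 [103.  127.7 126.7]
 [105.  123.8 122.2]
 [107.  119.9 117.6]
 [109.  116.  113. ]
 [111.  112.1 108.4]
 [113.  108.1 103.7]
 [115.  104.1  99. ]
 [117.  100.1  94.3]
 [119.   96.1  89.5]
 [121.   92.   84.7]]
```

View pics/w8c.png

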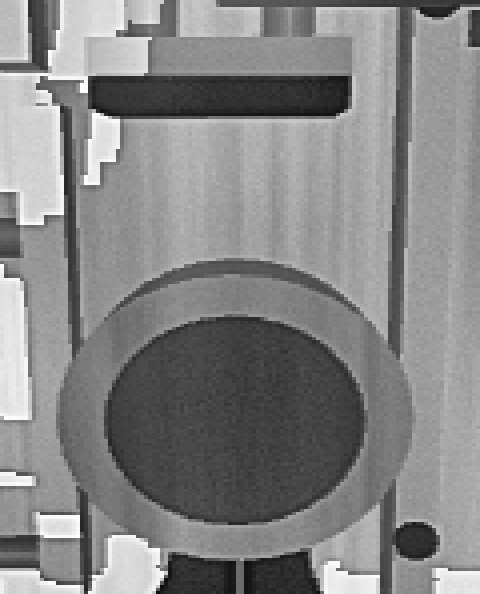

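Call:
{"op": "drive_tool", "data": {
  "deltas": [
    [[0.002,0,0,0,0,0,1],[0.002,0,0,0,0,0,1],[0.002,0,0,0,0,0,1],[0.002,0,0,0,0,0,1],[0.001,0,0,0,0,0,1],[0.001,0,0,0,0,0,1]]
  ]
}}

```text
time: 17.9
position: [554.0, -70.5, 71.4]
orientation: [3.142, 0.262, -3.043]
wrist_force: [3.1, -0.4, 0.7]
opening: 0.009
```

Run:
```python
from h import *
st()
```

```text
t 17.9 uyh [41.61 -0.86  7.44] F uyn [-3.15  0.74 -0.15] op 0.009
err turn [-0.03 -0.   -0.14]
```

The stop edge reads u ≈ 109.3, so contact should come at TCP u ≈ 54. The steady drag is ~3 N.

Call:
{"op": "drive_tool", "data": {
  "deltas": [
    [[0.001,0,0,0,0,0,1],[0.001,0,0,0,0,0,1],[0.001,0,0,0,0,0,1],[0.001,0,0,0,0,0,1],[0.001,0,0,0,0,0,1],[0.001,0,0,0,0,0,1],[0.001,0,0,0,0,0,1]]
  ]
}}

```text
time: 18.77
position: [547.2, -71.2, 69.6]
orientation: [3.142, 0.262, -3.043]
wrist_force: [2.8, -0.2, 1.3]
opening: 0.005
```

Run:
```python
from h import *
st()
```

```text
t 18.77 uyh [48.62 -0.86  7.44] F uyn [-3.04  0.45  0.57] op 0.005
err turn [-0.04 -0.   -0.14]
```

Call:
{"op": "drive_tool", "data": {
  "deltas": [
    [[0.0005,0,0,0,0,0,1],[0.0005,0,0,0,0,0,1],[0.0005,0,0,0,0,0,1],[0.0005,0,0,0,0,0,1]]
  ]
}}

```text
time: 19.27
position: [545.3, -71.4, 69.1]
orientation: [3.142, 0.262, -3.044]
wrist_force: [3.3, -0.4, -0.3]
opening: 0.002
```

Run:
```python
from h import *
st()
```

```text
t 19.27 uyh [50.59 -0.86  7.44] F uyn [-3.01  0.68 -1.14] op 0.002
err turn [-0.04 -0.   -0.14]
```

Call:
{"op": "drive_tool", "data": {
  "deltas": [
    [[0.0005,0,0,0,0,0,1],[0.0005,0,0,0,0,0,1]]
  ]
}}

```text
time: 19.52
position: [544.4, -71.5, 68.8]
orientation: [3.142, 0.262, -3.044]
wrist_force: [3.0, -1.0, 0.2]
opening: 0.006
```

Run:
```python
from h import *
from workcell import capture
st()
c=capture("wrist")
g=cv2.createCLAHE(4,(4,4)).apply(cv2.cvtColor(c["image"],cv2.COLOR_RGB2GRAY)[110:260,220:340])
cv2.imwrite("pics/w9c.png",cv2.resize(g,None,fx=4,fy=4,interpolation=cv2.INTER_NEAREST))
```

```text
t 19.52 uyh [51.58 -0.87  7.45] F uyn [-2.85  1.29 -0.51] op 0.006
err turn [-0.04  0.   -0.14]
```

View pics/w9c.png

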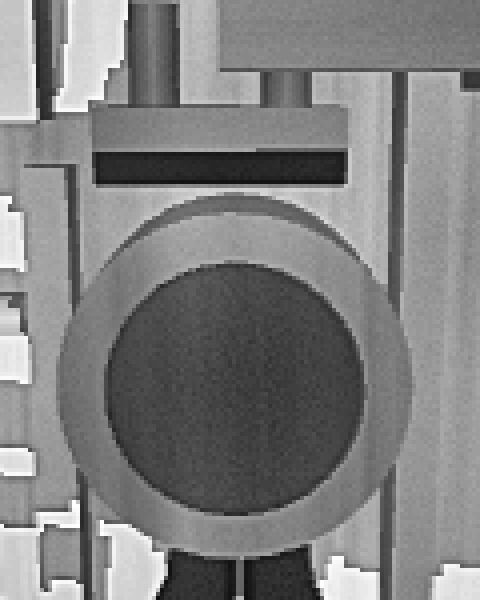

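A small gap of 1–3 mm remains between the puck rim (crop row 195) and the stop (row 185). I creep forward.

Call:
{"op": "drive_tool", "data": {
  "deltas": [
    [[0.0004,0,0,0,0,0,1],[0.0004,0,0,0,0,0,1]]
  ]
}}

```text
time: 19.82
position: [543.6, -71.5, 68.6]
orientation: [3.142, 0.262, -3.043]
wrist_force: [3.4, -1.0, -0.8]
opening: 0.003
```

```bash
python3 -c "from h import *;st()"
```

```text
t 19.82 uyh [52.35 -0.89  7.43] F uyn [-2.97  1.34 -1.66] op 0.003
err turn [-0.03  0.   -0.14]
```

Call:
{"op": "drive_tool", "data": {
  "deltas": [
    [[0.0003,0,0,0,0,0,1],[0.0003,0,0,0,0,0,1]]
  ]
}}

```text
time: 20.08
position: [543.0, -71.6, 68.5]
orientation: [3.142, 0.262, -3.043]
wrist_force: [2.6, -0.5, 0.9]
opening: 0.005
```

```bash
python3 -c "from h import *;st()"
```

```text
t 20.07 uyh [52.98 -0.9   7.43] F uyn [-2.66  0.74  0.18] op 0.005
err turn [-0.03 -0.   -0.14]
```

Call:
{"op": "drive_tool", "data": {
  "deltas": [
    [[0.0003,0,0,0,0,0,1],[0.0002,0,0,0,0,0,1]]
  ]
}}

```text
time: 20.32
position: [542.6, -71.6, 68.4]
orientation: [3.142, 0.262, -3.043]
wrist_force: [4.1, -0.4, 0.5]
opening: 0.005
```

```bash
python3 -c "from h import *;st()"
```

```text
t 20.32 uyh [53.46 -0.88  7.46] F uyn [-3.98  0.77 -0.6 ] op 0.005
err turn [-0.04  0.   -0.14]
```

Call:
{"op": "drive_tool", "data": {
  "deltas": [
    [[0.0003,0,0,0,0,0,1],[0.0,0,0,0,0,0,1]]
  ]
}}

```text
time: 20.58
position: [542.3, -71.7, 68.3]
orientation: [3.142, 0.262, -3.044]
wrist_force: [3.0, 0.0, 1.3]
opening: 0.004
```

```bash
python3 -c "from h import *;st()"
```

```text
t 20.57 uyh [53.78 -0.86  7.44] F uyn [-3.19  0.28  0.45] op 0.004
err turn [-0.04 -0.   -0.14]
```

Call:
{"op": "drive_tool", "data": {
  "deltas": [
    [[0.0003,0,0,0,0,0,1],[0.0,0,0,0,0,0,1]]
  ]
}}

```text
time: 20.82
position: [541.9, -71.7, 68.2]
orientation: [3.142, 0.262, -3.043]
wrist_force: [2.4, -1.2, -0.1]
opening: 0.007
```

Run:
```python
from h import *
from workcell import capture
st()
c=capture("wrist")
g=cv2.createCLAHE(4,(4,4)).apply(cv2.cvtColor(c["image"],cv2.COLOR_RGB2GRAY)[110:260,220:340])
cv2.imwrite("pics/w10c.png",cv2.resize(g,None,fx=4,fy=4,interpolation=cv2.INTER_NEAREST))
```

```text
t 20.82 uyh [54.1  -0.91  7.44] F uyn [-2.14  1.45 -0.67] op 0.007
err turn [-0.03 -0.   -0.14]
```

View pics/w10c.png

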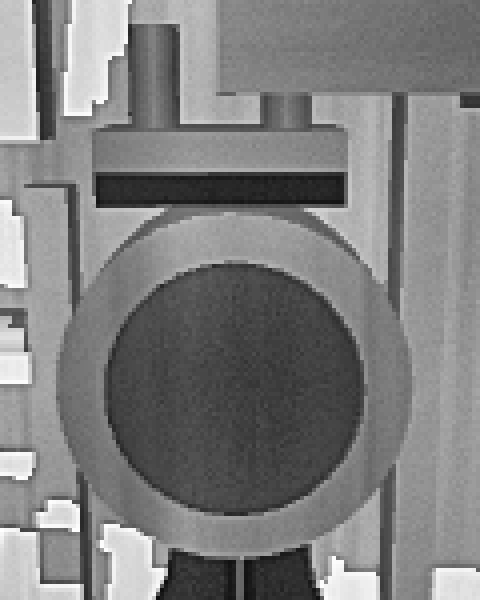

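The camera now looks down on the stop: the rubber's front edge is at crop row 207 and the puck's top front rim at row 212, leaving a gap of ~0.5 mm.

Call:
{"op": "drive_tool", "data": {
  "deltas": [
    [[0.0003,0,0,0,0,0,1],[0.0,0,0,0,0,0,1]]
  ]
}}

```text
time: 21.12
position: [541.7, -71.7, 68.1]
orientation: [3.142, 0.262, -3.044]
wrist_force: [3.0, -0.4, 0.9]
opening: 0.007
```

```bash
python3 -c "from h import *;st()"
```

```text
t 21.12 uyh [54.35 -0.87  7.47] F uyn [-3.08  0.75  0.11] op 0.007
err turn [-0.04  0.   -0.14]
```

Call:
{"op": "drive_tool", "data": {
  "deltas": [
    [[0.0002,0,0,0,0,0,1],[0.0,0,0,0,0,0,1]]
  ]
}}

```text
time: 21.38
position: [541.5, -71.7, 68.1]
orientation: [3.142, 0.262, -3.044]
wrist_force: [2.3, -0.6, 0.7]
opening: 0.004
```

```bash
python3 -c "from h import *;st()"
```

```text
t 21.38 uyh [54.53 -0.89  7.44] F uyn [-2.38  0.83  0.12] op 0.004
err turn [-0.04 -0.   -0.14]
```

Call:
{"op": "drive_tool", "data": {
  "deltas": [
    [[0.0002,0,0,0,0,0,1],[0.0,0,0,0,0,0,1]]
  ]
}}

```text
time: 21.62
position: [541.4, -71.8, 68.1]
orientation: [3.142, 0.262, -3.044]
wrist_force: [3.5, -1.1, 1.4]
opening: 0.003
```

```bash
python3 -c "from h import *;st()"
```

```text
t 21.62 uyh [54.64 -0.87  7.46] F uyn [-3.59  1.42  0.47] op 0.003
err turn [-0.04  0.01 -0.14]
```

Call:
{"op": "drive_tool", "data": {
  "deltas": [
    [[0.0002,0,0,0,0,0,1],[0.0,0,0,0,0,0,1],[0.0,0,0,0,0,0,1]]
  ]
}}

```text
time: 22.0
position: [541.3, -71.8, 68.0]
orientation: [-3.142, 0.262, -3.043]
wrist_force: [3.8, 0.1, 1.5]
opening: 0.008
```

```bash
python3 -c "from h import *;st()"
```

```text
t 22.0 uyh [54.74 -0.91  7.46] F uyn [-4.07  0.25  0.43] op 0.008
err turn [-0.04  0.02 -0.13]
```

Call:
{"op": "drive_tool", "data": {
  "deltas": [
    [[0.0002,0,0,0,0,0,1],[0.0,0,0,0,0,0,1]]
  ]
}}

```text
time: 22.25
position: [541.2, -71.8, 68.1]
orientation: [-3.142, 0.262, -3.043]
wrist_force: [4.8, -0.1, 1.0]
opening: 0.008
```

```bash
python3 -c "from h import *;st()"
```

```text
t 22.25 uyh [54.84 -0.85  7.5 ] F uyn [-4.88  0.61 -0.22] op 0.008
err turn [-0.04  0.03 -0.14]
```

Contact: force rising 3→4.9 N with motion halved. One more small step, then back off.

Call:
{"op": "drive_tool", "data": {
  "deltas": [
    [[0.0002,0,0,0,0,0,1],[0.0,0,0,0,0,0,1],[0.0,0,0,0,0,0,1]]
  ]
}}

```text
time: 22.62
position: [541.1, -71.8, 68.1]
orientation: [-3.142, 0.262, -3.043]
wrist_force: [5.4, -0.4, 1.8]
opening: 0.006
```

```bash
python3 -c "from h import *;st()"
```

```text
t 22.62 uyh [54.95 -0.87  7.54] F uyn [-5.67  0.95  0.38] op 0.006
err turn [-0.04  0.04 -0.14]
```

Call:
{"op": "drive_tool", "data": {
  "deltas": [
    [[-0.001,0,0,0,0,0,1],[-0.002,0,0,0,0,0,1],[-0.005,0,0,0,0,0,1],[-0.006,0,0,0,0,0,1],[0,0,0,0,0,0,1]]
  ]
}}

```text
time: 23.25
position: [554.6, -70.3, 71.5]
orientation: [3.142, 0.262, -3.043]
wrist_force: [-0.2, 0.1, -0.5]
opening: 0.007
```

Run:
```python
from h import *
from workcell import capture
st()
c=capture("wrist");pickle.dump(c,open("w11.pkl","wb"))
g=cv2.createCLAHE(4,(4,4)).apply(cv2.cvtColor(c["image"],cv2.COLOR_RGB2GRAY)[50:260,210:350])
cv2.imwrite("pics/w11c.png",cv2.resize(g,None,fx=4,fy=2.8*1,interpolation=cv2.INTER_NEAREST))
```

```text
t 23.25 uyh [40.93 -0.97  7.34] F uyn [ 0.31 -0.08 -0.46] op 0.007
err turn [-0.03  0.   -0.12]
```

View pics/w11c.png

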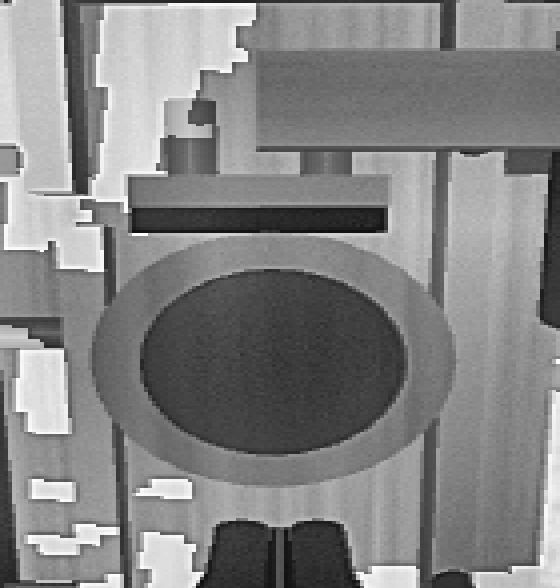

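The puck's rim (row ~234) coincides with the rubber's front edge (row 233), so it looks in contact. I probe with the finger to check that it stayed put.

Call:
{"op": "drive_tool", "data": {
  "deltas": [
    [[0.005,0,0,0,0,0,1],[0.005,0,0,0,0,0,1],[0.002,0,0,0,0,0,1],[0.001,0,0,0,0,0,1],[0,0,0,0,0,0,1]]
  ]
}}

```text
time: 23.92
position: [541.8, -71.8, 68.2]
orientation: [3.142, 0.262, -3.044]
wrist_force: [0.1, -0.2, -0.6]
opening: 0.002
```

```bash
python3 -c "from h import *;st()"
```

```text
t 23.93 uyh [54.3  -0.84  7.49] F uyn [ 0.09  0.26 -0.64] op 0.002
err turn [-0.04  0.01 -0.14]
```

Call:
{"op": "drive_tool", "data": {
  "deltas": [
    [[0.0004,0,0,0,0,0,1],[0,0,0,0,0,0,1]]
  ]
}}

```text
time: 24.18
position: [541.4, -71.8, 68.0]
orientation: [3.142, 0.262, -3.044]
wrist_force: [0.3, 0.6, 0.5]
opening: 0.007
```

```bash
python3 -c "from h import *;st()"
```

```text
t 24.18 uyh [54.67 -0.88  7.43] F uyn [-0.42 -0.55  0.38] op 0.007
err turn [-0.04  0.   -0.14]
```

Call:
{"op": "drive_tool", "data": {
  "deltas": [
    [[0.0003,0,0,0,0,0,1],[0,0,0,0,0,0,1]]
  ]
}}

```text
time: 24.42
position: [541.3, -71.8, 68.0]
orientation: [-3.142, 0.262, -3.043]
wrist_force: [0.8, 0.1, 0.1]
opening: 0.008
```

```bash
python3 -c "from h import *;st()"
```

```text
t 24.43 uyh [54.75 -0.88  7.47] F uyn [-0.77 -0.06 -0.11] op 0.008
err turn [-0.04  0.03 -0.14]
```

No force until TCP u ≈ 54.7, which is past the 54.5 where stop contact first began. So the puck has stayed pressed against the buffered stop. I retreat and lift clear.

Call:
{"op": "drive_tool", "data": {
  "deltas": [
    [[-0.001,0,0,0,0,0,1],[-0.004,0,0,0,0,0,1],[-0.006,0,0,0,0,0,1],[-0.006,0,-0.01,0,0,0,1],[-0.005,0,-0.03,0,0,0,1],[0,0,-0.04,0,0,0,1],[0,0,-0.02,0,0,0,1],[0,0,0,0,0,0,1]]
  ]
}}

```text
time: 25.42
position: [537.5, -72.3, 172.5]
orientation: [-3.141, 0.266, -3.043]
wrist_force: [0.5, 0.4, 0.1]
opening: 0.005
```

Run:
```python
from h import *
from workcell import capture
st()
c=capture("wrist");pickle.dump(c,open("w12.pkl","wb"))
cv2.imwrite("pics/w12.png",cv2.normalize(cv2.cvtColor(c["image"],cv2.COLOR_RGB2BGR),None,0,255,cv2.NORM_MINMAX))
g=cv2.createCLAHE(4,(4,4)).apply(cv2.cvtColor(c["image"],cv2.COLOR_RGB2GRAY)[60:200,220:340])
cv2.imwrite("pics/w12c.png",cv2.resize(g,None,fx=4,fy=4,interpolation=cv2.INTER_NEAREST))
c=capture("top");crop(c,145,120,345,285,3.6,"pics/t12.png")
```

```text
t 25.43 uyh [ 31.48  -0.71 109.32] F uyn [-0.5  -0.38 -0.06] op 0.005
err turn [-0.05  0.22 -0.14]
```

View pics/w12.png

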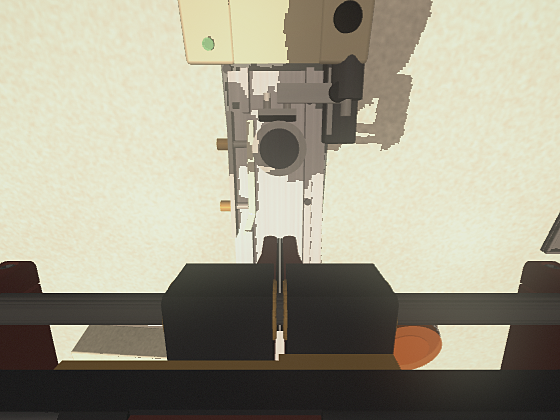

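View pics/w12c.png

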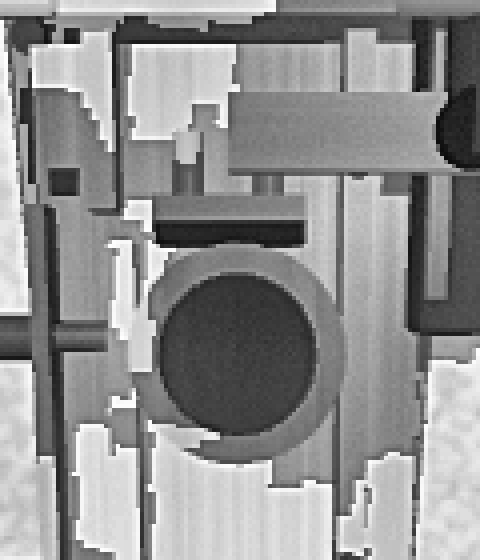

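The puck (disc at (279,148)) sits flat between the rail and shoe with its rim against the stop face at row ~121, and the gripper is clear. I hand in.

```bash
python3 -c "
from workcell import env
print(env.close_job())"
```

```text
the job is handed in; nothing more can be done
None
```

The puck now rests against the escapement's stop, and I handed the job in after about 25 s of the 56 s allowed. The hand-in gives no verdict, so I can't say how it was judged.

**What I did:**
- I took the wide puck from the tray compartment nearest the robot.
- I set it flat on the loading end with the tool tilted 15° to match the slope.
- I pushed it down the track and through the shoe with the shut fingers.
- For the last few millimetres I moved in steps of 0.2–0.5 mm until the puck met the stop, then backed the fingers off and lifted clear.

**Forces:** The drag in the shoe was about 3–4 N. The highest push I read was about 5.7 N, which puts roughly 3 N on the stop. These are readings at the end of each move, not a continuous record. I worked the stop load out from the push; nothing measures it directly.

**Last checks:**
- **Contact with the stop:** In the last wrist pictures the puck looks flat, and its rim meets the stop's face to within about a pixel. A light probe touched the puck slightly past where it first met the stop, so it should still be pressed against it. The margin is only 0.1–0.2 mm.
- **Other parts:** The slim puck, spacer and dishes looked undisturbed in the scene picture taken after I placed the puck. I did not look at them again at the end, but the arm did not go near them after that.

No check failed or disagreed.

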